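# Take the reverse-threaded burr nut off a coffee grinder

### The arm

A 7-joint arm with a two-finger parallel gripper is mounted at the origin on the work surface. World frame = base frame: x ahead of the robot, y to its left, z up, the work surface at z = 0. Lengths are in m, angles in degrees, forces in N, time in s.
With the tool pointing down it reaches from about 0.4 to 0.925 m from the base axis. Payload 4.1 kg.
Tool frame: the origin (TCP) lies at the very end of the fingers, on their centre line; the grasp point (between the pads) lies 19 mm behind it; z points along the fingers, y is the line along which they close (so a half turn about z gives the same grasp; the last joint's range is limited). The gripper opens to 85 mm and grips with 20 to 120 N. Pads are 22 mm wide; open, the fingers measure 114 mm over their backs; the gripper's body (76 mm by 85 mm) begins 54 mm behind the grasp point. The pads swing forward as they close: fully open they stand 13 mm farther back than shut.
Start: joints at [-72.193, 22.827, 2.584, 88.041, -1.071, 69.15, -2.905], TCP at [0.259, 0.596, 0.231] pointing down, gripper open.
Joint ranges: [-161.44, 161.44], [-28.35, 127.94], [-78.24, 83.42], [0, 140.83], [-78.03, 258.03], [13.02, 114.36], [-168.23, 168.23]. Speed limits (degrees/s): [147.25, 147.25, 180, 180, 180, 180, 180].

### API

Orientations are given as a 3x3 rotation matrix whose columns are the frame's x, y, z axes.
In Python, from plant import arm, cams, workorder gives the robot as it stands.
- The arm moves only by the tool move_arm, never from a script. Its argument "increments" is a list of rows, each a list of 6 numbers: the shift along the tool's x, y, z each as a share of 0.8 m, from -1 to 1, then the turn, a rotation vector about the tool's x, y, z each as a share of 360 degrees, from -1 to 1. A call has 1 to 10 rows; each row is the pose to reach, as a shift and turn from the pose commanded when the call began, along the tool's axes at that moment, turning the shorter way round; what a row does not reach only later rows make up. A row lasts 1/10 s, in which the tool goes at most 50 mm and 8.59 degrees, less where a joint would pass 70% of its speed; a pose out of reach is approached as far as the arm can. A call with a number of a shift or a turn outside -1 to 1 is refused whole. A call with a gripper value outside its range is refused whole. "gripper" is the opening, from -1 (shut) to 1 (fully open), set as the call begins (left out, the last holds). The fingers move at their own pace and stop on an object; "force" is the grip in N (left out, the last holds). Time passes only in rows, so rows that repeat a pose let the fingers close. It gives the time, the measured TCP pose, the force, the opening and the grip force at its end, in the units of the state.
- arm.get_state(): the state, without advancing time (a new reading comes with each control period).
- cams.capture(name): name is "scene" or "top" or "wrist"; returns (picture, depth): 480x640x3 uint8, red, green, blue; 480x640 float32, m along the optical axis (not along the pixel's ray), 0 where there is no reading.
- cams.camera_info(name): a dict with "intrinsics" (3x3 intrinsics, pixels), "dist_coeffs" ([k1, k2, p1, p2, k3] as OpenCV has them; the pictures are not rectified), "R" (3x3) and "t" (3): a world point X has camera coordinates R X + t. Camera axes: x right, y down, z forward; pixel columns grow to the right and rows downward; lengths in m; the calibration is good to about 2 mm. A picture is of the moment at which its call begins: read the wrist's pose just before it. camera_info takes no time and is no camera call; for the wrist camera it gives the pose at the moment of the call.
- workorder.finish_job(): hands the job in; it is judged then, once.
The state is a dict: "clock": time; "qpos": joint angles; "qd": joint speeds; "joint_efforts": joint torques, N m; "ee_pos": TCP position; "tool_rot": TCP orientation; "contact_force": force on the tool from outside, world axes, zero at the start; "ft_torque": the same for the moment, N m; "gripper_width": finger opening in m; "finger_force": force on a finger pad.
Only numpy, scipy, OpenCV 4.12 (cv2) and the standard library are available. Lean on these libraries where they do the work, as an engineer would, in place of code of your own. Each camera call takes 0.05 s, during which the arm holds its last target. There are 200 camera calls.

### The job

The hopper is off the coffee grinder so that its burr can be serviced: unscrew the big steel hex nut on top. It has a reverse (left-hand) thread, so it comes undone clockwise seen from above and climbs the spindle as it turns; let the hand rise with it and never force the thread: pull, push or bend it with no more than a kilogram or two, and do not tighten it. When it comes free, lift it off, lay it flat in the shallow steel tray without dropping it, let go, and leave the tray, cup, tamper and brush where they stand.

Things in the scene. Friction and masses are not known exactly. Their poses are not given: they have to be found in the camera images.
- nut: Plain steel hex nut, 44 mm across flats (51 across corners), 28 mm high, about 180 g, open 27 mm bore. Origin: centre of its underside; z up along its axis; two flats are square to its x axis (flats every 60 deg). Sits on the sprung burr, which presses it up with about 8 N at first, so it starts stiffly (up to 0.5 N m). About 1 mm of play on the spindle to all sides
- spindle: Upright threaded steel spindle, 24 mm wide, fixed on the grinder; origin on its axis where the nut's underside sits at the start, top 37 mm above. Very coarse reverse thread: turned clockwise from above the nut climbs 2.5 to 4 mm per 60 deg and comes free 130 to 175 deg from the start (turning on does no harm); till then it cannot be lifted. Anticlockwise it jams
- grinder: Coffee grinder fixed to the counter, footprint about 170 x 135 mm, round deck of 116 mm diameter on top at height 170 mm; on it the sprung burr disc, 74 mm in diameter, up to 178 mm, then the nut. Nothing else stands on the deck. Origin: on the spindle's axis at counter level; x points away from the spout
- tray: Empty square steel parts tray, loose, 0.6 kg, 170 x 170 mm outside, walls 20 mm high and 4 mm thick, floor 4 mm thick. Origin: centre of its underside
- cup: White mug, 76 mm wide, 65 mm high; bystander. Origin: centre of its underside
- tamper: Wooden coffee tamper, 58 mm wide, 75 mm high; bystander. Origin: centre of its underside
- brush: Small brush lying on the counter, 160 mm long; bystander
Mind the look-alikes: they are no part of the job. Of the things like the nut, leave any that is blue, purple or yellow; of the rest the smaller one is meant.

How it is judged:
By the outcome, as a careful person would: the job done as asked, in the order asked, and still so for the second after the job is handed in, with the robot touching nothing.
It also fails if it takes over 69 s, if anything falls off the work surface, if the arm or the gripper's body presses on something with over 40 N, if the wrist force passes 120 N, or if a joint passes its speed limit or range.

## Working session

There is one attempt and no reset: what is moved stays moved. The work goes in short steps, Python scripts to look and compute and a tool call to move; the robot and the scene stay as the last step left them, time stands still between calls to the robot, and variables do not carry over. Pictures are saved under pics/ and viewed, at most 10 in all, crops included, and the job is handed in when it is done.

Besides the shell and the picture viewer there is one more tool, called after ">>>" in YAML: its name, and indented under it one key for each argument. move_arm: Moves the arm, as the interface text tells. Shift numbers are shares of 0.8 m and turn numbers shares of 360 degrees, none past 1 either way. Its arguments: {"type":"object","properties":{"increments":{"type":"array"},"gripper":{"type":"number"},"force":{"type":"number"}},"required":["increments"]}

```bash
mkdir -p pics; cat > h.py <<'E'
import numpy as np, cv2
from plant import arm, cams, workorder
def snap(n,f):
    i=cams.camera_info(n); p,d=cams.capture(n)
    cv2.imwrite('pics/'+f+'.png',p[:,:,::-1]); np.savez('pics/'+f+'.npz',d=d,K=i['intrinsics'],k=i['dist_coeffs'],R=i['R'],t=i['t'],p=p)
def pt(f,u,v,z=None):
    s=np.load('pics/'+f+'.npz'); K,k,R,t=[np.array(s[a],float) for a in ('K','k','R','t')]
    r=np.append(cv2.undistortPoints(np.array([[[u,v]]],float),K,k).ravel(),1)
    if z is None: c=r*s['d'][int(v),int(u)]; return R.T@(c-t)
    C=-R.T@t; w=R.T@r; return C+w*(z-C[2])/w[2]
E
python3 - <<'E'
from h import *
snap('top','top0'); snap('scene','sc0')
print(arm.get_state())
E
```

```text
{'clock': 0.1, 'qpos': array([-72.1943397 ,  22.86972769,   2.58197211,  88.10643817,
        -1.07347823,  69.15176921,  -2.90744021]), 'qd': array([ 0.10742524, -0.17423575, -0.04445025, -0.1640205 , -0.00265046,
       -0.04393847,  0.04354641]), 'joint_efforts': array([ 3.73198520e-03, -4.76259792e+01,  1.37025811e+00, -2.54948276e+01,
        1.20038379e-02,  4.96404813e-03,  1.95227506e-05]), 'ee_pos': array([0.25871048, 0.5956681 , 0.23034885]), 'tool_rot': array([[-9.17225322e-01,  3.98368318e-01, -6.25188215e-04],
       [ 3.98368796e-01,  9.17223754e-01, -1.69928165e-03],
       [-1.03502493e-04, -1.80767964e-03, -9.99998361e-01]]), 'contact_force': array([ 0.04743805, -0.34855159,  0.11741001]), 'ft_torque': array([ 0.02597609, -0.03097481,  0.0065256 ]), 'finger_force': 0.0, 'gripper_width': 0.0852589273989796}
```

View pics/top0.png

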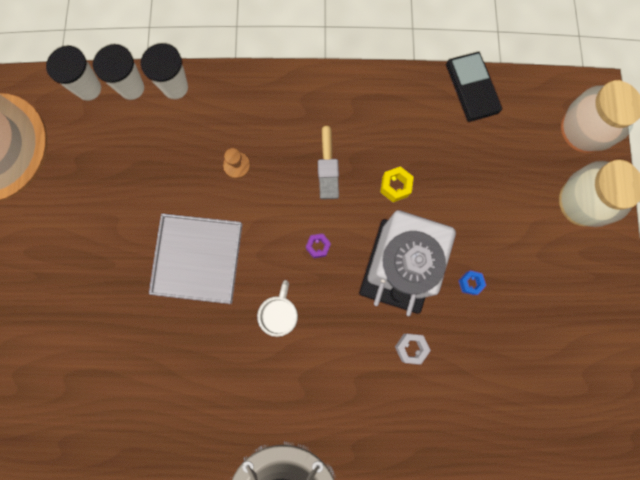

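View pics/sc0.png

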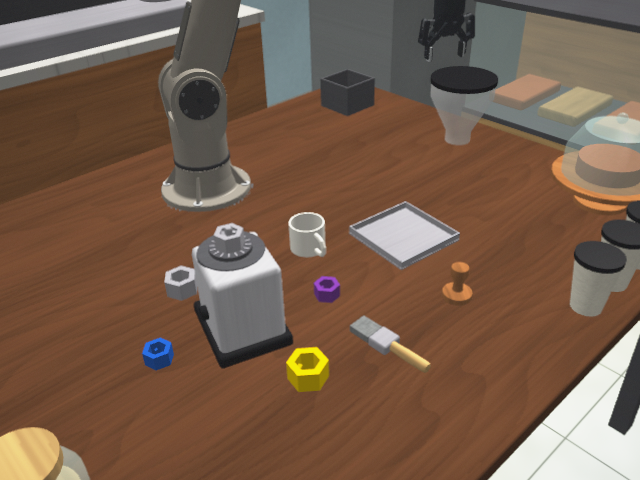

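The top view shows the nut on the grinder at about (418,260), the tray at (196,258), and a larger steel look-alike at (413,348). The scene view agrees. I'll enlarge the nut and get positions next.

```bash
python3 - <<'E'
from h import *
s=np.load('pics/top0.npz');p=s['p'][:,:,::-1]
cv2.imwrite('pics/c0.png',cv2.resize(p[220:310,350:470],None,fx=6.4,fy=6.4,interpolation=cv2.INTER_CUBIC))
np.set_printoptions(precision=4,suppress=True)
for n,u,v,z in [('nut',418,260,.206),('deck',414,263,.17),('t1',162,215,.02),('t2',241,222,.02),('t3',231,303,.02),('t4',150,294,.02),('cup',277,317,.065),('tamper',233,155,.075),('cuphandle',285,284,.03),('tray',196,258,.004)]:
    print(n,pt('top0',u,v,z),pt('top0',u,v))
i=cams.camera_info('wrist');st=arm.get_state();R=i['R'];C=-R.T@i['t']
print('wristcam in tool',st['tool_rot'].T@(C-st['ee_pos']),st['tool_rot'].T@R.T, i['intrinsics'])
E
```

```text
nut [ 0.4642 -0.2399  0.206 ] [ 0.4629 -0.2376  0.2163]
deck [ 0.4631 -0.2402  0.17  ] [ 0.4597 -0.2341  0.1995]
t1 [0.5805 0.2576 0.02  ] [0.5806 0.2576 0.02  ]
t2 [0.5658 0.0902 0.02  ] [0.5695 0.0929 0.0008]
t3 [0.397  0.1072 0.02  ] [ 0.3978  0.1106 -0.0022]
t4 [0.4145 0.2754 0.02  ] [ 0.4156  0.2819 -0.0004]
cup [0.3685 0.0098 0.065 ] [ 0.3689  0.014  -0.0003]
tamper [0.6935 0.1024 0.075 ] [0.6944 0.1029 0.0722]
cuphandle [ 0.4355 -0.0036  0.03  ] [ 0.434  -0.0046  0.0512]
tray [0.4916 0.1857 0.004 ] [0.4916 0.1858 0.0037]
wristcam in tool [ 0.0777  0.0003 -0.1429] [[ 0.0005 -0.9525 -0.3045]
 [ 1.      0.0005 -0.0001]
 [ 0.0003 -0.3045  0.9525]] [[406.8993   0.     326.3383]
 [  0.     406.8993 237.9598]
 [  0.       0.       1.    ]]
```

View pics/c0.png

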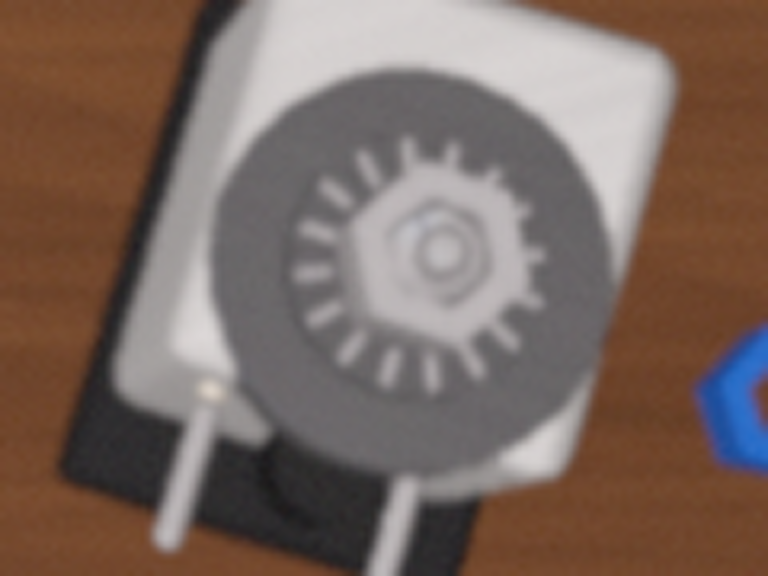

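The crop shows the nut's top face centred near crop (440,253), i.e. pixel (418.8,259.5). Its corners are roughly at crop (350,235), (410,165), (500,175), (530,262), (465,345) and (375,320). I'll take the wrist camera over it.

```bash
cat >> h.py <<'E'
def inc(P,yaw,P0=None,R0=None):
    "increment row to TCP P, pointing down, tool y at azimuth yaw"
    from scipy.spatial.transform import Rotation as Ro
    s=arm.get_state(); P0=s['ee_pos'] if P0 is None else P0; R0=s['tool_rot'] if R0 is None else R0
    a=np.radians(yaw); y=np.array([np.cos(a),np.sin(a),0]); z=np.array([0,0,-1.]); T=np.c_[np.cross(y,z),y,z]
    return np.round(np.r_[R0.T@(np.array(P)-P0)/.8, np.degrees(Ro.from_matrix(R0.T@T).as_rotvec())/360],4)
E
python3 - <<'E'
from h import *
print(inc([.53,.25,.33],20)); print(inc([.464,-.24,.31],-27.4)); print(inc([.464,-.24,.31],-27.4,*(lambda y:(np.array([.53,.25,.33]),np.c_[[y[1]*-1,y[0],0],[y[0],y[1],0],[0,0,-1]]))([np.cos(np.radians(20)),np.sin(np.radians(20))])))
E
```

```text
[-4.832e-01 -2.615e-01 -1.240e-01 -3.000e-04  1.000e-04  1.292e-01]
[-6.515e-01 -8.561e-01 -9.790e-02 -2.000e-04  2.000e-04  2.609e-01]
[-0.5473 -0.287   0.025   0.      0.      0.1317]
```

>>> move_arm:
  increments:
    - [-0.483, -0.262, -0.124, 0, 0, 0.13]
    - [-0.483, -0.262, -0.124, 0, 0, 0.13]
    - [-0.483, -0.262, -0.124, 0, 0, 0.13]
    - [-0.483, -0.262, -0.124, 0, 0, 0.13]
    - [-0.483, -0.262, -0.124, 0, 0, 0.13]
    - [-0.483, -0.262, -0.124, 0, 0, 0.13]
    - [-0.483, -0.262, -0.124, 0, 0, 0.13]
    - [-0.483, -0.262, -0.124, 0, 0, 0.13]
    - [-0.483, -0.262, -0.124, 0, 0, 0.13]
    - [-0.483, -0.262, -0.124, 0, 0, 0.13]
  gripper: 1
  force: 80

```text
clock: 1.1
ee_pos: [0.535, 0.2412, 0.3323]
tool_rot: [[-0.324, 0.946, 0.005], [0.946, 0.324, -0.003], [-0.005, 0.004, -1.0]]
contact_force: [0.3, -0.2, -0.0]
gripper_width: 0.0856
finger_force: 0.0
```

```bash
python3 - <<'E'
from h import *
s=arm.get_state();print(s['clock'],s['qpos'],s['ee_pos'],s['contact_force'],s['gripper_width']); print(inc([.464,-.24,.31],-27.4))
E
```

```text
1.1 [-47.3997233   13.68528926  23.2452183   89.19901034  -5.16981002
  78.03251036  -4.75703155] [0.53503391 0.2411885  0.3322841 ] [ 0.26887416 -0.22582632 -0.03636371] 0.08557308271141545
[-5.400e-01 -2.793e-01  2.930e-02  9.000e-04  5.000e-04  1.287e-01]
```

>>> move_arm:
  increments:
    - [-0.54, -0.28, 0.027, 0.0009, 0.0005, 0.129]
    - [-0.54, -0.28, 0.027, 0.0009, 0.0005, 0.129]
    - [-0.54, -0.28, 0.027, 0.0009, 0.0005, 0.129]
    - [-0.54, -0.28, 0.027, 0.0009, 0.0005, 0.129]
    - [-0.54, -0.28, 0.027, 0.0009, 0.0005, 0.129]
    - [-0.54, -0.28, 0.027, 0.0009, 0.0005, 0.129]
    - [-0.54, -0.28, 0.027, 0.0009, 0.0005, 0.129]
    - [-0.54, -0.28, 0.027, 0.0009, 0.0005, 0.129]
    - [-0.54, -0.28, 0.027, 0.0009, 0.0005, 0.129]
    - [-0.54, -0.28, 0.027, 0.0009, 0.0005, 0.129]

```text
clock: 2.1
ee_pos: [0.4632, -0.2353, 0.3087]
tool_rot: [[0.452, 0.892, -0.005], [0.892, -0.452, 0.003], [0.0, -0.006, -1.0]]
contact_force: [0.8, 0.3, 0.4]
gripper_width: 0.0854
finger_force: 0.0
```

>>> move_arm:
  increments:
    - [0, 0, 0, 0, 0, 0]
    - [0, 0, 0, 0, 0, 0]
    - [0, 0, 0, 0, 0, 0]

```text
clock: 2.4
ee_pos: [0.4653, -0.2306, 0.3085]
tool_rot: [[0.448, 0.894, -0.006], [0.894, -0.448, 0.004], [0.001, -0.007, -1.0]]
contact_force: [0.8, 0.6, -1.1]
gripper_width: 0.0853
finger_force: 0.0
```

```bash
python3 - <<'E'
from h import *
s=arm.get_state();print(s['clock'],s['qpos'],s['ee_pos'],s['tool_rot'],s['contact_force'])
snap('wrist','w1'); p=np.load('pics/w1.npz')['p'][:,:,::-1]
cv2.imwrite('pics/w1.png',cv2.resize(p[120:360,160:480],None,fx=2.5,fy=2.5,interpolation=cv2.INTER_CUBIC))
E
```

```text
2.4 [-20.21587538   8.7849469   47.53265031  99.99932847  -6.79080846
  74.56009708   2.25286316] [ 0.46525759 -0.23062197  0.3084924 ] [[ 0.44759953  0.89421551 -0.0057683 ]
 [ 0.89423306 -0.44757976  0.00442711]
 [ 0.00137701 -0.00713978 -0.99997356]] [ 0.75158407  0.5998416  -1.10932913]
```

View pics/w1.png

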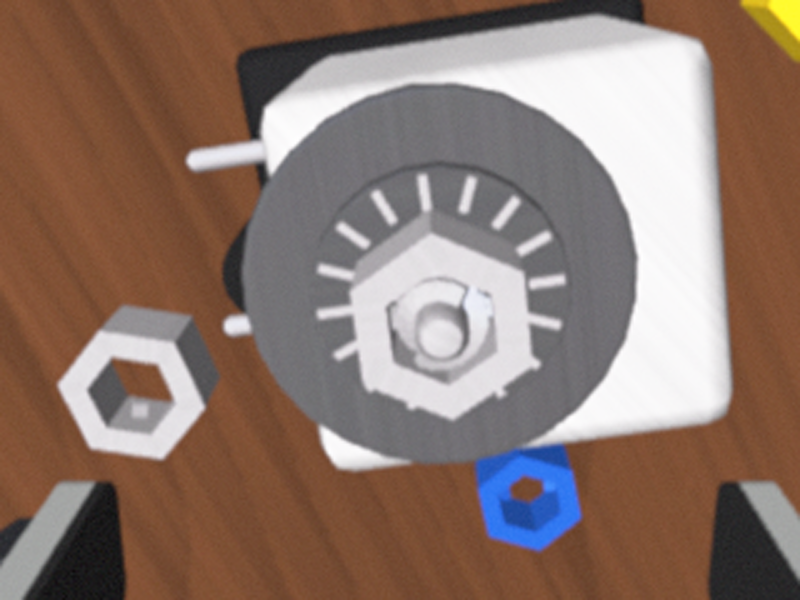

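The wrist crop shows the nut's top face with corners at crop (433,235), (350,290), (368,388), (452,420), (532,362) and (525,268).

```bash
python3 - <<'E'
from h import *
c=[(433,235),(350,290),(368,388),(452,420),(532,362),(525,268)]
W=np.array([pt('w1',160+u/2.5,120+v/2.5,.206) for u,v in c]);C=W.mean(0);d=W-C
print(W,C,np.hypot(d[:,0],d[:,1])); a=np.degrees(np.arctan2(d[:,1],d[:,0]));print(a)
z=np.exp(1j*6*np.radians(a)).mean(); ca=np.degrees(np.angle(z))/6
print('corner',ca,'flat normals',ca+30+60*np.arange(-3,3))
s=np.load('pics/w1.npz')
for u,v in [(370,330),(440,390),(430,335),(290,200)]: print(pt('w1',160+u/2.5,120+v/2.5))
q=[(440,84),(244,268),(637,268),(420,462)]
D=np.array([pt('w1',160+u/2.5,120+v/2.5,.17) for u,v in q]);print('deck',D)
E
```

```text
[[ 0.47564355 -0.21836302  0.206     ]
 [ 0.45049025 -0.22186746  0.206     ]
 [ 0.44223478 -0.24770996  0.206     ]
 [ 0.45788584 -0.26565515  0.206     ]
 [ 0.48358505 -0.26010356  0.206     ]
 [ 0.49254061 -0.2363017   0.206     ]] [ 0.46706335 -0.24166681  0.206     ] [0.02483317 0.02582018 0.02555342 0.02568398 0.02475643 0.02603604]
[  69.78685306  129.93111029 -166.32048025 -110.93594331  -48.13556421
   11.89182554]
corner 11.033632569591019 flat normals [-138.96636743  -78.96636743  -18.96636743   41.03363257  101.03363257
  161.03363257]
[ 0.45030687 -0.23335741  0.20704078]
[ 0.45889589 -0.25640656  0.20641255]
[ 0.46460265 -0.23889076  0.21463414]
[ 0.44019786 -0.19962138  0.17000088]
deck [[ 0.49231711 -0.18957343  0.17      ]
 [ 0.41868693 -0.2112501   0.17      ]
 [ 0.52004899 -0.26164561  0.17      ]
 [ 0.43653384 -0.28927041  0.17      ]]
```

```bash
python3 -c "
from h import *
print(inc([.466,-.241,.25],41))"
```

```text
[-0.0116  0.0071  0.0731 -0.0008 -0.0008 -0.1876]
```

>>> move_arm:
  increments:
    - [-0.0116, 0.0071, 0.02, -0.0008, -0.0008, -0.1876]
    - [-0.0116, 0.0071, 0.04, -0.0008, -0.0008, -0.1876]
    - [-0.0116, 0.0071, 0.06, -0.0008, -0.0008, -0.1876]
    - [-0.0116, 0.0071, 0.073, -0.0008, -0.0008, -0.1876]
    - [-0.0116, 0.0071, 0.073, -0.0008, -0.0008, -0.1876]
    - [-0.0116, 0.0071, 0.073, -0.0008, -0.0008, -0.1876]
    - [-0.0116, 0.0071, 0.073, -0.0008, -0.0008, -0.1876]
    - [-0.0116, 0.0071, 0.073, -0.0008, -0.0008, -0.1876]
    - [-0.0116, 0.0071, 0.073, -0.0008, -0.0008, -0.1876]
    - [-0.0116, 0.0071, 0.073, -0.0008, -0.0008, -0.1876]

```text
clock: 3.45
ee_pos: [0.4658, -0.2418, 0.2504]
tool_rot: [[-0.653, 0.757, 0.0], [0.757, 0.653, -0.0], [-0.0, -0.0, -1.0]]
contact_force: [-0.6, -0.6, 1.0]
gripper_width: 0.0854
finger_force: 0.0
```

>>> move_arm:
  increments:
    - [0, 0, 0, 0, 0, 0]
    - [0, 0, 0, 0, 0, 0]
    - [0, 0, 0, 0, 0, 0]

```text
clock: 3.75
ee_pos: [0.4655, -0.2427, 0.2504]
tool_rot: [[-0.653, 0.757, -0.0], [0.757, 0.653, -0.001], [-0.0, -0.001, -1.0]]
contact_force: [0.8, -0.2, -0.5]
gripper_width: 0.0851
finger_force: 0.0
```

```bash
python3 - <<'E'
from h import *
snap('wrist','w2')
s=arm.get_state();print(s['clock'],s['qpos'],s['ee_pos'],s['tool_rot'],s['contact_force'],s['ft_torque']); print(inc([.466,-.241,.182],41))
E
```

```text
3.8 [ -9.89604771  10.87880234  37.70872723 104.3647041   -7.15859811
  67.13754547  70.90222363] [ 0.4654392  -0.24277757  0.2503913 ] [[-6.53408730e-01  7.57005301e-01 -7.53887533e-05]
 [ 7.57005174e-01  6.53408555e-01 -6.53415953e-04]
 [-4.45379683e-04 -4.84017364e-04 -9.99999784e-01]] [-0.03298724  0.82413484 -0.38853575] [ 0.03416618 -0.00424398 -0.01609454]
[ 0.0013  0.002   0.0855 -0.0001  0.0001 -0.0006]
```

View pics/w2.png

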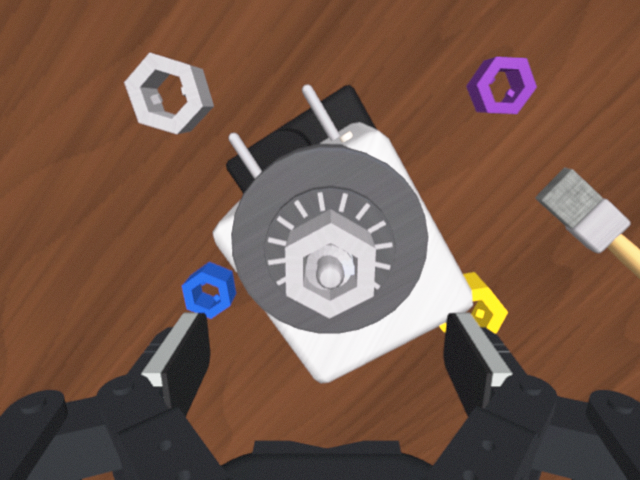

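The nut's flats stand vertical in the picture at columns 287 and 375, square to the fingers, whose midpoint is near column 329. So the alignment is good. I'll refine the centre.

```bash
python3 - <<'E'
from h import *
c=[(332,222),(287,250),(287,297),(330,318),(374,292),(376,246)]
W=np.array([pt('w2',u,v,.206) for u,v in c]);C=W.mean(0);d=W-C
a=np.degrees(np.arctan2(d[:,1],d[:,0]));ca=np.degrees(np.angle(np.exp(6j*np.radians(a)).mean()))/6
print(C,np.hypot(d[:,0],d[:,1]),ca+30); C[2]=.182
print(inc(C,41))
E
```

```text
[ 0.46726901 -0.24072702  0.206     ] [0.02562444 0.02433456 0.02617143 0.02574876 0.02441354 0.02571915] 41.97180151323475
[ 0.0005  0.0034  0.0855 -0.0001  0.0001 -0.0006]
```

>>> move_arm:
  increments:
    - [0.0005, 0.003, 0.03, 0, 0, -0.0015]
    - [0.0005, 0.003, 0.055, 0, 0, -0.0015]
    - [0.0005, 0.003, 0.075, 0, 0, -0.0015]
    - [0.0005, 0.003, 0.0855, 0, 0, -0.0015]
    - [0.0005, 0.003, 0.0855, 0, 0, -0.0015]
    - [0.0005, 0.003, 0.0855, 0, 0, -0.0015]
    - [0.0005, 0.003, 0.0855, 0, 0, -0.0015]

```text
clock: 4.5
ee_pos: [0.4677, -0.2415, 0.183]
tool_rot: [[-0.661, 0.751, 0.002], [0.751, 0.661, -0.001], [-0.002, 0.001, -1.0]]
contact_force: [0.7, -0.2, 0.6]
gripper_width: 0.0856
finger_force: 0.0
```

```bash
python3 - <<'E'
from h import *
s=arm.get_state();print(s['clock'],s['ee_pos'],s['contact_force'],s['ft_torque']); print(inc([.4672,-.2409,.182],41.5))
E
```

```text
4.5 [ 0.46766062 -0.24145568  0.18301696] [ 0.74358205 -0.22940717  0.59898192] [ 0.01468112 -0.01031366  0.01844058]
[ 0.0009  0.      0.0013  0.0001  0.0003 -0.0004]
```

>>> move_arm:
  increments:
    - [0, 0, 0.001, 0, 0, 0]
    - [0, 0, 0.001, 0, 0, 0]
    - [0, 0, 0.001, 0, 0, 0]
    - [0, 0, 0.001, 0, 0, 0]
    - [0, 0, 0.001, 0, 0, 0]
    - [0, 0, 0.001, 0, 0, 0]
    - [0, 0, 0.001, 0, 0, 0]
  gripper: -1
  force: 25

```text
clock: 5.2
ee_pos: [0.467, -0.2413, 0.1816]
tool_rot: [[-0.661, 0.751, 0.0], [0.751, 0.661, -0.001], [-0.001, -0.0, -1.0]]
contact_force: [-1.8, 0.6, 6.0]
gripper_width: 0.0434
finger_force: 32.1
```

```bash
python3 - <<'E'
from h import *
s=arm.get_state();print(s['clock'],s['ee_pos'],s['contact_force'],s['ft_torque'],s['tool_rot'].T@s['contact_force'],s['gripper_width'],s['finger_force'])
E
```

```text
5.2 [ 0.46696103 -0.24125834  0.18164884] [-1.80766166  0.57093282  5.9716929 ] [ 0.00928622  0.48469402 -0.03586656] [ 1.61877317 -0.98170709 -5.97248237] 0.043446733710149496 32.126734256744385
```

>>> move_arm:
  increments:
    - [0, 0, -0.0005, 0, 0, 0]
    - [0, 0, -0.0005, 0, 0, 0]
    - [0, 0, -0.0007, 0, 0, 0.01]
    - [0, 0, -0.001, 0, 0, 0.02]
    - [0, 0, -0.001, 0, 0, 0.02]
  force: 80

```text
clock: 5.7
ee_pos: [0.4675, -0.2414, 0.1823]
tool_rot: [[-0.561, 0.827, 0.001], [0.827, 0.561, -0.002], [-0.002, 0.0, -1.0]]
contact_force: [0.0, -1.2, 3.8]
gripper_width: 0.0421
finger_force: 84.8
```

```bash
cat > s.py <<'E'
from h import *
np.set_printoptions(precision=4,suppress=True)
s=arm.get_state();r=s['tool_rot'];print(s['clock'],s['ee_pos'],'yaw',np.degrees(np.arctan2(r[1,1],r[0,1])),'F',s['contact_force'],'M',s['ft_torque'],'w',s['gripper_width'],s['finger_force'],'tilt',r[:,2],'q',s['qpos'])
E
python3 s.py
```

```text
5.7 [ 0.4675 -0.2414  0.1823] yaw 34.15815869667881 F [ 0.0396 -1.2288  3.8071] M [-0.1509  0.1318 -0.091 ] w 0.042142517844216736 84.77113366127014 tilt [ 0.0013 -0.0015 -1.    ] q [ -9.3379  15.4464  37.9696 109.1237 -10.977   58.9507  67.4678]
```

>>> move_arm:
  increments:
    - [0, 0, -0.0004, 0, 0, 0.015]
    - [0, 0, -0.0008, 0, 0, 0.03]
    - [0, 0, -0.0012, 0, 0, 0.045]
    - [0, 0, -0.0015, 0, 0, 0.06]
    - [0, 0, -0.0018, 0, 0, 0.07]
    - [0, 0, -0.002, 0, 0, 0.08]
    - [0, 0, -0.002, 0, 0, 0.08]

```text
clock: 6.4
ee_pos: [0.4672, -0.2415, 0.1837]
tool_rot: [[-0.095, 0.996, 0.001], [0.996, 0.095, -0.002], [-0.002, 0.0, -1.0]]
contact_force: [-0.5, -1.8, 3.4]
gripper_width: 0.0422
finger_force: 84.5
```

```bash
python3 s.py
```

```text
6.4 [ 0.4672 -0.2415  0.1837] yaw 5.423434075589559 F [-0.4805 -1.7906  3.4478] M [-0.2681  0.1113 -0.0385] w 0.042178214532280295 84.49144005775452 tilt [ 0.0006 -0.0017 -1.    ] q [-13.7599  16.4483  43.6206 109.1313 -13.0361  59.3867  40.7993]
```

>>> move_arm:
  increments:
    - [0, 0, -0.0005, 0, 0, 0.015]
    - [0, 0, -0.0009, 0, 0, 0.03]
    - [0, 0, -0.0013, 0, 0, 0.045]
    - [0, 0, -0.0017, 0, 0, 0.06]
    - [0, 0, -0.0021, 0, 0, 0.075]
    - [0, 0, -0.0025, 0, 0, 0.09]
    - [0, 0, -0.0028, 0, 0, 0.1]
    - [0, 0, -0.0028, 0, 0, 0.1]

```text
clock: 7.2
ee_pos: [0.4666, -0.2404, 0.1849]
tool_rot: [[0.508, 0.862, -0.001], [0.862, -0.508, -0.0], [-0.001, -0.001, -1.0]]
contact_force: [-0.1, -0.3, -1.6]
gripper_width: 0.0425
finger_force: 83.9
```

```bash
python3 s.py
```

```text
7.2 [ 0.4666 -0.2404  0.1849] yaw -30.50792028374449 F [-0.1095 -0.3227 -1.6151] M [-0.0789 -0.0145  0.017 ] w 0.04248520761910895 83.94558548927307 tilt [-0.0014 -0.0001 -1.    ] q [-19.6407  18.377   51.4255 109.1957 -16.4458  60.2106   8.1665]
```

>>> move_arm:
  increments:
    - [0, 0, -0.0002, 0, 0, 0.015]
    - [0, 0, -0.0005, 0, 0, 0.03]
    - [0, 0, -0.0008, 0, 0, 0.045]
    - [0, 0, -0.0011, 0, 0, 0.06]
    - [0, 0, -0.0014, 0, 0, 0.075]
    - [0, 0, -0.0017, 0, 0, 0.09]
    - [0, 0, -0.0019, 0, 0, 0.1]
    - [0, 0, -0.0019, 0, 0, 0.1]

```text
clock: 8.0
ee_pos: [0.4667, -0.2405, 0.1867]
tool_rot: [[0.917, 0.399, -0.001], [0.399, -0.917, -0.0], [-0.001, -0.0, -1.0]]
contact_force: [0.1, -0.7, -1.4]
gripper_width: 0.0424
finger_force: 83.9
```

```bash
python3 s.py
```

```text
8.0 [ 0.4667 -0.2405  0.1867] yaw -66.48263455977086 F [ 0.0514 -0.7126 -1.4197] M [ 0.0042  0.0146 -0.0764] w 0.04244575968957111 83.86064887046814 tilt [-0.0012 -0.0001 -1.    ] q [-25.5623  21.5813  60.2688 109.1678 -21.261   61.5136 -23.0709]
```

>>> move_arm:
  increments:
    - [0, 0, -0.0003, 0, 0, 0.015]
    - [0, 0, -0.0007, 0, 0, 0.03]
    - [0, 0, -0.001, 0, 0, 0.045]
    - [0, 0, -0.0013, 0, 0, 0.06]
    - [0, 0, -0.0016, 0, 0, 0.075]
    - [0, 0, -0.0019, 0, 0, 0.09]
    - [0, 0, -0.0021, 0, 0, 0.1]
    - [0, 0, -0.0021, 0, 0, 0.1]

```text
clock: 8.8
ee_pos: [0.4669, -0.2408, 0.1886]
tool_rot: [[0.976, -0.216, -0.001], [-0.216, -0.976, -0.001], [-0.001, 0.001, -1.0]]
contact_force: [0.3, -0.3, -0.5]
gripper_width: 0.0428
finger_force: 83.9
```

```bash
python3 s.py
```

```text
8.8 [ 0.4669 -0.2408  0.1886] yaw -102.46964055366092 F [ 0.3334 -0.2559 -0.5287] M [-0.0562  0.0278  0.0903] w 0.042847008626502744 83.91772270202637 tilt [-0.0008 -0.0005 -1.    ] q [-30.6899  26.7332  69.6887 109.0997 -27.9571  63.9159 -52.5261]
```

>>> move_arm:
  increments:
    - [0, 0, -0.0003, 0, 0, 0.015]
    - [0, 0, -0.0007, 0, 0, 0.03]
    - [0, 0, -0.001, 0, 0, 0.045]
    - [0, 0, -0.0013, 0, 0, 0.06]
    - [0, 0, -0.0016, 0, 0, 0.075]
    - [0, 0, -0.0019, 0, 0, 0.09]
    - [0, 0, -0.0021, 0, 0, 0.1]
    - [0, 0, -0.0021, 0, 0, 0.1]

```text
clock: 9.6
ee_pos: [0.4668, -0.2411, 0.1905]
tool_rot: [[0.663, -0.749, -0.001], [-0.749, -0.663, -0.001], [0.0, 0.001, -1.0]]
contact_force: [-1.6, -0.3, -0.6]
gripper_width: 0.0427
finger_force: 84.3
```

```bash
python3 s.py
```

```text
9.6 [ 0.4668 -0.2411  0.1905] yaw -138.47192135989465 F [-1.5811 -0.2726 -0.609 ] M [-0.111   0.1449  0.0076] w 0.04266961376526536 84.26835894584656 tilt [-0.0008 -0.0007 -1.    ] q [-33.7294  33.5148  78.198  109.0065 -35.6571  67.7595 -81.0754]
```

>>> move_arm:
  increments:
    - [0, 0, -0.0005, 0, 0, 0.008]
    - [0, 0, -0.001, 0, 0, 0.008]
    - [0, 0, -0.0015, 0, 0, 0.008]
    - [0, 0, -0.002, 0, 0, 0.008]
    - [0, 0, -0.002, 0, 0, 0.008]

```text
clock: 10.1
ee_pos: [0.467, -0.2409, 0.1923]
tool_rot: [[0.623, -0.782, 0.0], [-0.782, -0.623, -0.0], [0.0, 0.0, -1.0]]
contact_force: [0.2, 0.2, -1.1]
gripper_width: 0.0425
finger_force: 84.2
```

```bash
python3 s.py
```

```text
10.1 [ 0.467  -0.2409  0.1923] yaw -141.44494825206314 F [ 0.1656  0.1668 -1.1038] M [ 0.0129 -0.0504 -0.0379] w 0.0424528864150116 84.16909217834473 tilt [ 0.0002 -0.0002 -1.    ] q [-33.9505  33.8097  78.7648 108.9027 -36.0098  68.1601 -83.7217]
```

>>> move_arm:
  increments:
    - [0, 0, -0.003, 0, 0, 0]
    - [0, 0, -0.007, 0, 0, 0]
    - [0, 0, -0.012, 0, 0, 0]
    - [0, 0, -0.018, 0, 0, 0]
    - [0, 0, -0.025, 0, 0, 0]
    - [0, 0, -0.035, 0, 0, 0]
    - [0, 0, -0.05, 0, 0, 0]
    - [0, 0, -0.065, 0, 0, 0]
    - [0, 0, -0.08, 0, 0, 0]
    - [0, 0, -0.08, 0, 0, 0]

```text
clock: 11.1
ee_pos: [0.4679, -0.2419, 0.2586]
tool_rot: [[0.623, -0.783, 0.004], [-0.783, -0.623, -0.002], [0.004, -0.002, -1.0]]
contact_force: [0.7, -0.1, -1.6]
gripper_width: 0.0427
finger_force: 84.1
```

```bash
python3 s.py; python3 - <<'E'
from h import *
snap('scene','sc1'); p=np.load('pics/sc1.npz')['p'][:,:,::-1]
cv2.imwrite('pics/sc1.png',cv2.resize(p[130:370,120:440],None,fx=2.5,fy=2.5,interpolation=cv2.INTER_CUBIC))
print(inc([.466,.1857,.27],-80.0),inc([.466,.1857,.27],100))
E
```

```text
11.1 [ 0.4679 -0.2419  0.2586] yaw -141.49915194479703 F [ 0.737  -0.054  -1.5797] M [ 0.0024  0.0213 -0.0111] w 0.04274937236626928 84.13954138755798 tilt [ 0.0037 -0.0017 -1.    ] q [-37.0819  28.0344  81.201  104.0819 -29.0928  73.263  -89.5412]
[-4.188e-01 -3.309e-01 -1.610e-02 -0.000e+00 -4.000e-04 -1.708e-01] [-0.4188 -0.3309 -0.0161 -0.0005  0.      0.3292]
```

View pics/sc1.png

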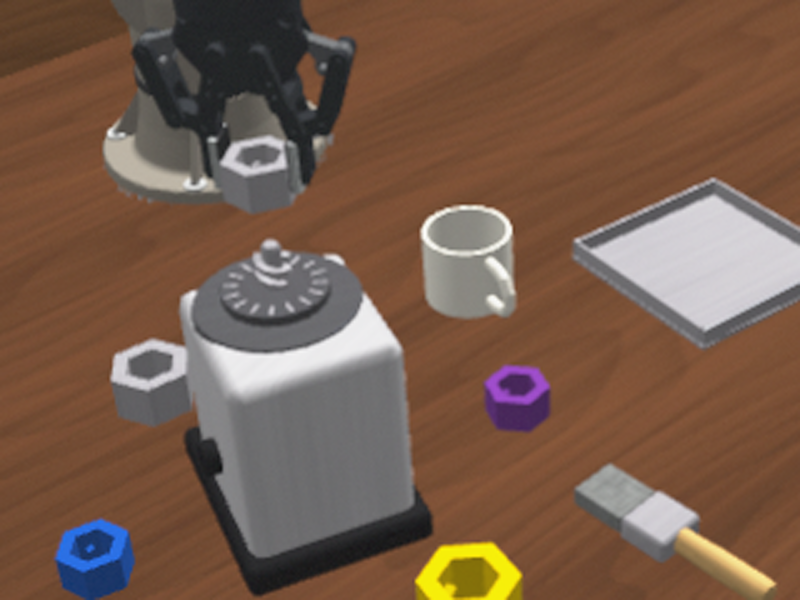

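The nut is held level and clear of the spindle. The grinder's stub shows at crop (268,255). Next is the carry to the tray centre.

```bash
python3 -c "
from h import *
print(inc([.4915,.1857,.26],-94))"
```

```text
[-3.989e-01 -3.558e-01 -3.500e-03 -1.000e-04 -4.000e-04 -1.319e-01]
```

>>> move_arm:
  increments:
    - [-0.02, -0.018, -0.003, 0, 0, -0.007]
    - [-0.06, -0.053, -0.003, 0, 0, -0.02]
    - [-0.1, -0.089, -0.003, 0, 0, -0.033]
    - [-0.14, -0.125, -0.003, 0, 0, -0.046]
    - [-0.18, -0.16, -0.003, 0, 0, -0.06]
    - [-0.22, -0.196, -0.003, 0, 0, -0.073]
    - [-0.26, -0.232, -0.003, 0, 0, -0.086]
    - [-0.3, -0.267, -0.003, 0, 0, -0.1]
    - [-0.34, -0.303, -0.003, 0, 0, -0.115]
    - [-0.37, -0.33, -0.003, 0, 0, -0.13]

```text
clock: 12.15
ee_pos: [0.4887, 0.1585, 0.2579]
tool_rot: [[0.997, -0.075, -0.001], [-0.075, -0.997, -0.0], [-0.001, 0.0, -1.0]]
contact_force: [0.1, -1.0, -1.7]
gripper_width: 0.0422
finger_force: 84.3
```

```bash
python3 s.py;python3 -c "
from h import *
print(inc([.4915,.1857,.26],-94),inc([.4915,.1857,.06],-94))"
```

```text
12.15 [0.4887 0.1585 0.2579] yaw -94.31759502197096 F [ 0.1465 -0.9516 -1.7   ] M [-0.0415 -0.0125 -0.0057] w 0.04216551967394861 84.31758284568787 tilt [-0.001  -0.0003 -1.    ] q [-81.0737  18.4227  71.92   105.4903 -18.6727  69.6981 -97.6733]
[ 0.001  -0.0342 -0.0027  0.0001  0.0002 -0.0009] [ 1.200e-03 -3.430e-02  2.473e-01  1.000e-04  2.000e-04 -9.000e-04]
```

>>> move_arm:
  increments:
    - [0.001, -0.02, 0, 0, 0, 0]
    - [0.001, -0.034, 0.02, 0, 0, 0]
    - [0.001, -0.034, 0.06, 0, 0, 0]
    - [0.001, -0.034, 0.11, 0, 0, 0]
    - [0.001, -0.034, 0.16, 0, 0, 0]
    - [0.001, -0.034, 0.21, 0, 0, 0]
    - [0.001, -0.034, 0.25, 0, 0, 0]
    - [0.001, -0.034, 0.27, 0, 0, 0]
    - [0.001, -0.034, 0.28, 0, 0, 0]
    - [0.001, -0.034, 0.28, 0, 0, 0]

```text
clock: 13.15
ee_pos: [0.4926, 0.1808, 0.0342]
tool_rot: [[0.996, -0.084, -0.0], [-0.084, -0.996, -0.002], [-0.0, 0.002, -1.0]]
contact_force: [-0.4, 0.0, -0.8]
gripper_width: 0.0426
finger_force: 84.0
```

```bash
python3 s.py;python3 -c "
from h import *
snap('scene','sc2'); p=np.load('pics/sc2.npz')['p'][:,:,::-1]
cv2.imwrite('pics/sc2.png',cv2.resize(p[150:300,320:520],None,fx=4,fy=4,interpolation=cv2.INTER_CUBIC))
print(inc([.4915,.1857,.012],-94))"
```

```text
13.15 [0.4926 0.1808 0.0342] yaw -94.83312335675348 F [-0.3563  0.0064 -0.8141] M [-0.0004  0.0117 -0.049 ] w 0.04257930555316786 84.0398097038269 tilt [-0.0003 -0.0017 -1.    ] q [-64.7045  35.3678  52.069  116.3416 -38.4166  47.1044 -84.8548]
[-0.0027 -0.0052  0.0289  0.0001 -0.0002 -0.0022]
```

View pics/sc2.png

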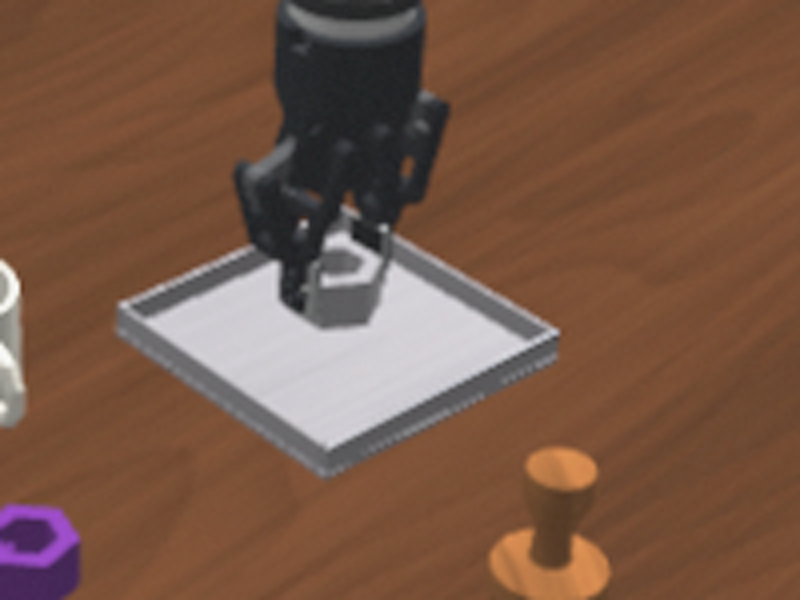

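The nut is level above the tray centre and well inside the walls. I'll lower it gently.

>>> move_arm:
  increments:
    - [0, -0.004, 0.01, 0, 0, 0]
    - [0, -0.004, 0.018, 0, 0, 0]
    - [0, -0.004, 0.024, 0, 0, 0]
    - [0, -0.004, 0.027, 0, 0, 0]
    - [0, -0.004, 0.029, 0, 0, 0]
    - [0, -0.004, 0.029, 0, 0, 0]
    - [0, -0.004, 0.029, 0, 0, 0]

```text
clock: 13.9
ee_pos: [0.4929, 0.185, 0.0114]
tool_rot: [[0.997, -0.082, 0.0], [-0.082, -0.997, -0.001], [0.0, 0.001, -1.0]]
contact_force: [-0.1, 0.1, -2.0]
gripper_width: 0.0424
finger_force: 84.0
```

```bash
python3 s.py
```

```text
13.9 [0.4929 0.185  0.0114] yaw -94.7276100556285 F [-0.1396  0.121  -2.0175] M [ 0.0175 -0.0186 -0.0038] w 0.042388375656124015 84.04346466064453 tilt [ 0.0003 -0.0006 -1.    ] q [-63.2206  37.2163  49.653  116.7201 -40.6933  44.9206 -83.4605]
```

>>> move_arm:
  increments:
    - [0, 0, 0.001, 0, 0, 0]
    - [0, 0, 0.002, 0, 0, 0]
    - [0, 0, 0.003, 0, 0, 0]
    - [0, 0, 0.003, 0, 0, 0]
    - [0, 0, 0.003, 0, 0, 0]

```text
clock: 14.4
ee_pos: [0.4928, 0.1851, 0.0089]
tool_rot: [[0.997, -0.082, 0.0], [-0.082, -0.997, -0.001], [0.0, 0.001, -1.0]]
contact_force: [0.0, -0.3, -1.4]
gripper_width: 0.0424
finger_force: 84.0
```

```bash
python3 s.py
```

```text
14.4 [0.4928 0.1851 0.0089] yaw -94.71822254728869 F [ 0.0127 -0.291  -1.3832] M [0.0338 0.0068 0.0215] w 0.04244832988502745 84.04379367828369 tilt [ 0.     -0.0007 -1.    ] q [-63.0344  37.4123  49.3907 116.778  -40.9268  44.6837 -83.2814]
```

>>> move_arm:
  increments:
    - [0, 0, 0.0005, 0, 0, 0]
    - [0, 0, 0.001, 0, 0, 0]
    - [0, 0, 0.0015, 0, 0, 0]
    - [0, 0, 0.0015, 0, 0, 0]

```text
clock: 14.8
ee_pos: [0.4928, 0.1851, 0.0077]
tool_rot: [[0.997, -0.082, 0.0], [-0.082, -0.997, -0.001], [0.0, 0.001, -1.0]]
contact_force: [-0.7, -0.5, -1.3]
gripper_width: 0.0426
finger_force: 84.2
```

```bash
python3 s.py
```

```text
14.8 [0.4928 0.1851 0.0077] yaw -94.72023922262385 F [-0.6654 -0.4577 -1.3093] M [-0.0314  0.0451 -0.0104] w 0.04255016987563921 84.24903988838196 tilt [ 0.     -0.0005 -1.    ] q [-62.9454  37.5     49.2718 116.8019 -41.0466  44.5736 -83.1925]
```

>>> move_arm:
  increments:
    - [0, 0, 0.0004, 0, 0, 0]
    - [0, 0, 0.0008, 0, 0, 0]
    - [0, 0, 0.0012, 0, 0, 0]
    - [0, 0, 0.0012, 0, 0, 0]

```text
clock: 15.2
ee_pos: [0.4928, 0.1851, 0.0076]
tool_rot: [[0.997, -0.083, -0.001], [-0.083, -0.997, 0.001], [-0.001, -0.0, -1.0]]
contact_force: [-4.2, -0.4, 9.9]
gripper_width: 0.0426
finger_force: 85.5
```

```bash
python3 s.py
```

```text
15.2 [0.4928 0.1851 0.0076] yaw -94.73384799835966 F [-4.1719 -0.4283  9.9394] M [-0.0125  0.699   0.0484] w 0.04263369221669412 85.53412199020386 tilt [-0.0006  0.0005 -1.    ] q [-62.8766  37.502   49.2439 116.7927 -41.1099  44.6129 -83.1187]
```

The nut is down on the tray floor. I'll ease the pressure, then release.

>>> move_arm:
  increments:
    - [0, 0, -0.0006, 0, 0, 0]
    - [0, 0, -0.0008, 0, 0, 0]
    - [0, 0, -0.0008, 0, 0, 0]
  force: 20

```text
clock: 15.5
ee_pos: [0.4928, 0.1851, 0.0077]
tool_rot: [[0.997, -0.082, -0.0], [-0.082, -0.997, -0.0], [-0.0, 0.0, -1.0]]
contact_force: [-1.4, -1.0, 5.5]
gripper_width: 0.0425
finger_force: 84.8
```

>>> move_arm:
  increments:
    - [0, 0, 0, 0, 0, 0]
    - [0, 0, 0, 0, 0, 0]
    - [0, 0, 0, 0, 0, 0]
    - [0, 0, 0, 0, 0, 0]
    - [0, 0, 0, 0, 0, 0]
    - [0, 0, 0, 0, 0, 0]
  gripper: 0.6

```text
clock: 16.1
ee_pos: [0.4928, 0.1851, 0.0073]
tool_rot: [[0.997, -0.082, 0.0], [-0.082, -0.997, -0.001], [0.0, 0.001, -1.0]]
contact_force: [0.1, -0.4, 0.6]
gripper_width: 0.0685
finger_force: 0.0
```

```bash
python3 s.py
```

```text
16.1 [0.4928 0.1851 0.0073] yaw -94.71647797322582 F [ 0.0792 -0.389   0.6075] M [-0.0101 -0.019  -0.0138] w 0.06854865623843882 0.0 tilt [ 0.0001 -0.0007 -1.    ] q [-62.9215  37.532   49.2345 116.8111 -41.0773  44.5292 -83.1684]
```

>>> move_arm:
  increments:
    - [0, 0, -0.01, 0, 0, 0]
    - [0, 0, -0.03, 0, 0, 0]
    - [0, 0, -0.06, 0, 0, 0]
    - [0, 0, -0.1, 0, 0, 0]
    - [0, 0, -0.14, 0, 0, 0]
    - [0, 0, -0.18, 0, 0, 0]
    - [0, 0, -0.22, 0, 0, 0]
    - [0, 0, -0.25, 0, 0, 0]
    - [0, 0, -0.25, 0, 0, 0]
    - [0, 0, -0.25, 0, 0, 0]

```text
clock: 17.1
ee_pos: [0.4928, 0.1852, 0.2082]
tool_rot: [[0.997, -0.082, 0.001], [-0.082, -0.997, 0.001], [0.001, -0.001, -1.0]]
contact_force: [0.3, -0.1, -0.0]
gripper_width: 0.0681
finger_force: 0.0
```

```bash
python3 s.py;python3 -c "
from h import *
snap('scene','sc3')"
```

```text
17.1 [0.4928 0.1852 0.2082] yaw -94.7233594097384 F [ 0.2529 -0.1169 -0.0144] M [-0.0288 -0.0037 -0.0001] w 0.06811514658592169 0.0 tilt [ 0.0008  0.0008 -1.    ] q [-77.9088  23.1077  67.2224 107.6916 -23.6019  64.851  -96.6713]
```

View pics/sc3.png

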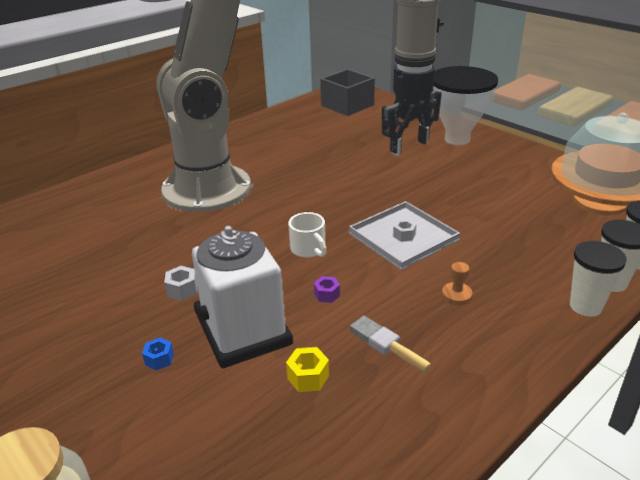

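The nut lies flat in the tray at (404,229). The tray, cup, tamper and brush are where they were, and the gripper is clear.

```bash
python3 -c "
from plant import workorder
print(workorder.finish_job())"
```

```text
the job is handed in; nothing more can be done
None
```

The nut was unscrewed clockwise, lifted off and laid flat in the tray at about 17 s of the 69 s allowed; the last picture shows the tray, cup, tamper and brush where they stood, and the job is handed in.

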